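# Assemble the shaper cutter stack on the setting-up pin

### The job

Build up the shaper tooling on the upright pin of the setting-up stand: from the bottom, first the thick collar, then the two-winged cutter, then the bearing, and the small thin collar on top. Lower each one over the pin until it lies flat on the one below rather than letting it drop, and let go of it. Leave the spare tall sleeve, the tape measure, the sanding block and the glue bottle where they are.

Things in the scene. Friction and masses are not known exactly. Their poses are not given: they have to be found in the camera images.
- stand: setting-up stand, fixed to the bench: a square plywood base 110 x 110 x 18 mm, on its middle a round dark steel shoulder 40 mm in diameter whose top is 28 mm above the bench, and on that an upright steel pin 17 mm in diameter, 60 mm tall, its last 10 mm tapering to 7 mm; the pin's tip is 88 mm above the bench. Its origin is the centre of the base's underside, on the pin's axis, z up.
- thick_collar: thick steel collar, a plain ring 58 mm in outer diameter and 20 mm tall, about 0.2 kg, lying flat on the bench. A round hole 22 mm in diameter runs right through its middle. Its origin is the centre of its underside, z up.
- cutter: dark steel two-winged cutter, flat on the bench, 14 mm tall: a body 46 mm long (x) and 36 mm wide (y) with flat sides, and at each end along its x a narrower wing (22 mm wide) with a bright knife, 76 mm over the tips; about 0.16 kg. Take it across the flat sides, along its y. A round hole 22 mm in diameter runs right through its middle. Its origin is the centre of its underside, z up.
- bearing: ball bearing, a ring 48 mm in outer diameter and 12 mm tall with bright steel races and a black seal between them, about 0.08 kg, lying flat on the bench. A round hole 22 mm in diameter runs right through its middle. Its origin is the centre of its underside, z up.
- thin_collar: small thin steel collar, a plain ring 38 mm in outer diameter and 10 mm tall, about 0.04 kg, lying flat on the bench. A round hole 22 mm in diameter runs right through its middle. Its origin is the centre of its underside, z up.
- sleeve: spare slim steel sleeve standing on end, 30 mm in outer diameter and 60 mm tall; not used, leave it. Origin at the centre of its underside.
- tape_measure: yellow and black tape measure, 66 (x) x 38 (y) x 58 mm tall; leave it. Origin at the centre of its underside.
- sanding_block: cork sanding block with a red sole, 90 (x) x 52 (y) x 26 mm tall; leave it. Origin at the centre of its underside.
- glue: white glue bottle, 56 mm in diameter and 150 mm tall, near the left edge of the work area; leave it. Origin at the centre of its underside.
Things that resemble listed ones, but are neither listed nor needed, are in the scene too. Leave any blue or green look-alike of the thin_collar alone.

How it is judged:
On the way, in this order (a step that is already met when the one before it is completed fails the run):
1. the thick collar is down on the stand's shoulder (horizontal distance between thick_collar and stand below 0.006 m and z of thick_collar in the frame of stand between 0.024 and 0.032 m and angle between thick_collar's own z axis and vertical below 0.12 rad), for 0.2 s.
2. the cutter is down on the thick collar (horizontal distance between cutter and stand below 0.006 m and z of cutter in the frame of stand between 0.044 and 0.052 m and angle between cutter's own z axis and vertical below 0.12 rad), for 0.2 s.
3. the bearing is down on the cutter (horizontal distance between bearing and stand below 0.006 m and z of bearing in the frame of stand between 0.058 and 0.066 m and angle between bearing's own z axis and vertical below 0.12 rad), for 0.2 s.
4. the thin collar is down on the bearing (horizontal distance between thin_collar and stand below 0.006 m and z of thin_collar in the frame of stand between 0.07 and 0.078 m and angle between thin_collar's own z axis and vertical below 0.12 rad), for 0.2 s.
At the end, for the whole second after the job is handed in: all four parts are on the pin and at rest, from the bottom thick collar, cutter, bearing, thin collar: each within 6 mm of the pin's axis, tilted less than 7 degrees, and within 4 mm of its proper height (undersides 28, 48, 62 and 74 mm above the stand's underside) (all of step 1 and all of step 2 and all of step 3 and all of step 4 and linear speed of each of thick_collar, cutter, bearing, thin_collar below 0.02 m/s); the robot touches nothing.
It fails at once if a bystander (sleeve, tape measure, sanding block, glue bottle) is shifted by more than 25 mm (distance of any of sleeve, tape_measure, sanding_block, glue from where it was at the start of the episode above 0.025 m).
It fails at once if a part is dropped down the pin (falls faster than 0.6 m/s, a drop of some 2 cm) ((horizontal distance between thick_collar and stand below 0.01 m and z of thick_collar in the frame of stand below 0.088 m and linear speed of thick_collar above 0.6 m/s) or (horizontal distance between cutter and stand below 0.01 m and z of cutter in the frame of stand below 0.088 m and linear speed of cutter above 0.6 m/s) or (horizontal distance between bearing and stand below 0.01 m and z of bearing in the frame of stand below 0.088 m and linear speed of bearing above 0.6 m/s) or (horizontal distance between thin_collar and stand below 0.01 m and z of thin_collar in the frame of stand below 0.088 m and linear speed of thin_collar above 0.6 m/s)).
It also fails if it takes over 118 s, if anything falls off the work surface, if the arm or the gripper's body presses on something with over 40 N, if the wrist force passes 120 N, or if a joint passes its speed limit or range.

### The arm

A 6-joint arm with a two-finger parallel gripper is mounted at the origin on the work surface. World frame = base frame: x ahead of the robot, y to its left, z up, the work surface at z = 0. Lengths are in m, angles in rad, forces in N, time in s.
With the tool pointing down it reaches from about 0.425 to 1.125 m from the base axis. Payload 14.9 kg.
Tool frame: the origin (TCP) lies between the finger pads; the fingertips stand 22 mm ahead of it and the grasp point (between the pads) lies 3 mm ahead of it; z points along the fingers, x is the direction in which the jaws open and shut, and the axes are right-handed (so a half turn about z gives the same grasp; the last joint's range is limited). The gripper opens to 91 mm and grips with 3 to 60 N. Pads are 32 mm wide; open, the fingers measure 118 mm over their backs; the gripper's body (76 mm by 178 mm) begins 60 mm behind the grasp point.
Start: joints at [1.2, 0.379, 1.734, -0, 1.028, -0.033], TCP at [0.232, 0.66, 0.201] pointing down, gripper open.
Joint ranges: [-2.77, 2.77], [-0.74, 2.19], [0, 2.66], [-1.06, 4.2], [0.31, 2.87], [-3.08, 3.08]. Speed limits (rad/s): [1.89, 1.89, 2.39, 3.14, 3.14, 3.14].

### API

Orientations are given as a unit quaternion [x, y, z, w].
In Python, from workcell import env gives the robot as it stands. The module is installed in compiled form; this text tells all that it offers.
- The arm moves only by the tool drive_tool, never from a script. Its argument "plan" is a list that holds one entry, the list of rows, each a list of 7 numbers: the shift along the world's x, y, z in m, then the turn, a rotation vector about the world's x, y, z in rad, then the opening in per cent of the stroke, from 0 (shut) to 100 (fully open). A call has 1 to 12 rows; each row shifts and turns the commanded pose from where the row before left it; what a row does not reach is not made up. A row lasts 1/12 s, in which the tool goes at most 41.7 mm and 7.16 degrees, less where a joint would pass 70% of its speed; a pose out of reach is approached as far as the arm can. A call with a gripper value outside its range is refused whole. The fingers move at their own pace and stop on an object; "newtons" is the grip in N (left out, the last holds). Time passes only in rows, so rows that do not move let the fingers close. It gives the time, the measured TCP pose, the force and the opening at its end, in the units of the state.
- env.sense(): the state, without advancing time (a new reading comes with each control period).
- env.read_camera(name): name is "scene" or "top" or "wrist"; returns a dict with "color" (400x640x3 uint8, red, green, blue), "z_map" (400x640 float32, m along the optical axis (not along the pixel's ray), 0 where there is no reading), "fx", "fy", "cx", "cy" (pixels), "extrinsics" (4x4, takes a point from world to camera coordinates). Camera axes: x right, y up, looking along -z (the intrinsics and any distortion apply to the point x, -y, -z); pixel columns grow to the right and rows downward; lengths in m; the calibration is good to about 2 mm. A picture is of the moment at which its call begins.
- env.hand_in(): hands the job in, once; it reports no verdict.
The state is a dict: "time_s": time; "joints": joint angles; "joint_velocities": joint speeds; "effort": joint torques, N m; "ee_pos": TCP position; "ee_rot": TCP orientation; "ft_force": force on the tool from outside, world axes, zero at the start; "wrist_torque": the same for the moment, N m; "width": opening from 0.0 (shut) to 1.0 (fully open).
Only numpy, scipy, OpenCV 4.12 (cv2) and the standard library are available. Lean on these libraries where they do the work, as an engineer would, in place of code of your own. Each camera call takes 0.05 s, during which the arm holds its last target. There are 200 camera calls.

## Working session

There is one attempt and no reset: what is moved stays moved. The work goes in short steps, Python scripts to look and compute and a tool call to move; the robot and the scene stay as the last step left them, time stands still between calls to the robot, and variables do not carry over. Pictures are saved under pics/ and viewed, about 12 in all and at most 16, crops included, and the job is handed in when it is done.

Besides the shell and the picture viewer there is one more tool, called as a command line: name --argument value ..., lists and objects as JSON in quotes. drive_tool: Moves the arm, as the interface text tells. Its arguments: {"type":"object","properties":{"plan":{"type":"array","items":{"type":"array","items":{"type":"array","items":{"type":"number"}}}},"newtons":{"type":"number"}},"required":["plan"]}

```bash
mkdir -p pics; cat > h.py <<'E'
import numpy as np, cv2
from workcell import env
def cam(n):
    c=env.read_camera(n); c['E']=np.array(c['extrinsics']); return c
def save(img,name): cv2.imwrite('pics/'+name,cv2.cvtColor(np.ascontiguousarray(img),cv2.COLOR_RGB2BGR))
def ray(c,u,v):
    R=c['E'][:3,:3];t=c['E'][:3,3]
    d=np.array([(u-c['cx'])/c['fx'],-(v-c['cy'])/c['fy'],-1.]); return -R.T@t, R.T@d
def onz(c,u,v,z):
    o,d=ray(c,u,v); return o+d*(z-o[2])/d[2]
def cloud(c):
    v,u=np.mgrid[:400,:640]; Z=c['z_map']
    P=np.stack([(u-c['cx'])/c['fx']*Z,-(v-c['cy'])/c['fy']*Z,-Z],-1)-c['E'][:3,3]
    P=P@c['E'][:3,:3]; P[Z==0]=np.nan; return P
E
python3 - <<'E'
from h import *
s=env.sense(); print(s)
for n in ('scene','top'):
    c=cam(n); save(c['color'],n+'0.png'); print(n,c['fx'],c['fy'],c['cx'],c['cy'],(-c['E'][:3,:3].T@c['E'][:3,3]).round(3),c['E'].round(3).tolist(), [k for k in c])
E
```

```text
{'time_s': 0.0, 'joints': array([ 1.19968739e+00,  3.79380229e-01,  1.73478858e+00,  5.27412874e-06,
        1.02851270e+00, -3.32751788e-02]), 'joint_velocities': array([-0.00088832,  0.00179359,  0.00136223, -0.00215055, -0.0024347 ,
        0.00235796]), 'effort': array([ 2.37569077e-05, -7.63739920e+01, -4.34377313e+01,  6.50877901e-02,
        4.23826114e-02, -1.14032157e-04]), 'ee_pos': array([0.2318472 , 0.66004755, 0.20030422]), 'ee_rot': array([ 8.15918578e-01,  5.78166565e-01, -4.55677820e-04,  2.97933044e-04]), 'ft_force': array([ 0.4202675 ,  0.45928802, -0.52042441]), 'wrist_torque': array([ 0.03067264, -0.01497251, -0.01002726]), 'width': 1.0030569401756009}
scene 430.8126523311331 430.8126523311331 311.83033877994177 201.46835370714447 [ 1.226 -0.217  0.651] [[0.429, 0.903, 0.005, -0.334], [-0.555, 0.259, 0.791, 0.222], [0.713, -0.342, 0.612, -1.346], [0.0, 0.0, 0.0, 1.0]] ['color', 'z_map', 'fx', 'fy', 'cx', 'cy', 'extrinsics', 'E']
top 391.3432720501472 391.3432720501472 315.2206732376854 199.81396674344865 [0.344 0.096 0.968] [[-0.084, -0.996, -0.006, 0.13], [0.977, -0.083, 0.198, -0.52], [-0.198, 0.011, 0.98, -0.882], [0.0, 0.0, 0.0, 1.0]] ['color', 'z_map', 'fx', 'fy', 'cx', 'cy', 'extrinsics', 'E']
```

View pics/top0.png

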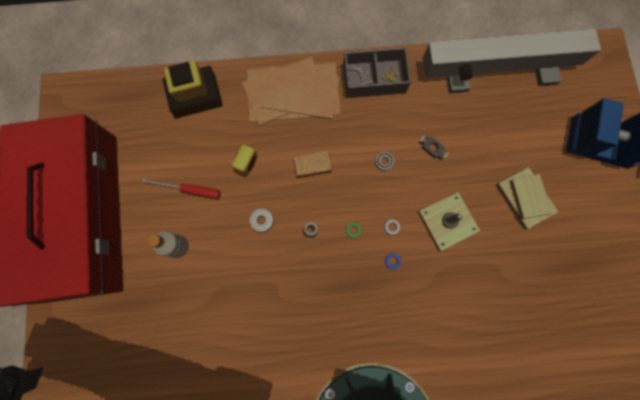

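View pics/scene0.png

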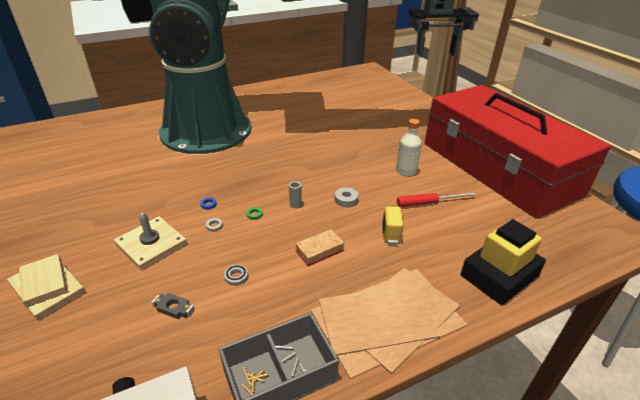

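Top view: thick collar (261,220), cutter (434,147), bearing (385,160), stand pin (450,220). Thin collar candidates: grey ring (392,227), green (353,229), blue (392,261). The grey one fits, since it is plain steel and the others are the coloured look-alikes. I'll confirm this in a crop while measuring.

```bash
python3 - <<'E'
from h import *
T=cam('top');S=cam('scene');PT=cloud(T);PS=cloud(S)
W={'thick':((261,220),(346,197)),'cutter':((434,147),(173,306)),'bearing':((385,160),(236,274)),'thin':((392,227),(214,225)),'stand':((450,220),(148,237)),'green':((353,229),(254,213)),'sleeve':((311,229),(295,195))}
for k,(a,b) in W.items():
    for n,P,(u,v),c in(('top',PT,a,T),('scene',PS,b,S)):
        r=24 if n=='top' else 28
        if k=='stand': r=36
        Q=P[v-r:v+r,u-r:u+r]; z=Q[...,2]
        base=np.nanmedian(z[z<0.01]) if k!='stand' else 0
        m=(z>base+0.005).astype(np.uint8)
        nl,l,st,ce=cv2.connectedComponentsWithStats(m)
        i=min(range(1,nl),key=lambda i:np.hypot(*(ce[i]-r))-st[i,4]/50.)
        q=Q[l==i]; h=np.percentile(q[:,2],80); t=q[q[:,2]>h-0.004]
        (cx,cy),rad=cv2.minEnclosingCircle(t[:,:2].astype(np.float32))
        rect=cv2.minAreaRect(t[:,:2].astype(np.float32)*1000)
        print(k,n,'base %.4f h80 %.4f max %.4f'%(base,h,q[:,2].max()),'circ %.4f %.4f r%.4f'%(cx,cy,rad),'mean',t[:,:2].mean(0).round(4),'rect',np.round(rect[0],1),np.round(rect[1],1),round(rect[2],1), 'hole/centroid px',(ce[i]-r+[u,v]).round(1))
        if k=='stand':
            q2=q[q[:,2]>0.06]; print('  pin pts',len(q2),q2[:,:2].mean(0).round(4), q[q[:,2]>0.08][:,:2].mean(0).round(4))
            q3=q[(q[:,2]>0.012)&(q[:,2]<0.022)]; print('  base rect',cv2.minAreaRect(q3[:,:2].astype(np.float32)*1000))
a=cv2.resize(T['color'][130:280,330:490],(640,600),interpolation=cv2.INTER_CUBIC); save(a,'crop1.png')
E
```

```text
thick top base 0.0003 h80 0.0212 max 0.0246 circ 0.4979 0.2211 r0.0289 mean [0.4974 0.2215] rect [497.9 221.6] [55.8 55.4] 22.5 hole/centroid px [261.4 219.7]
thick scene base 0.0020 h80 0.0224 max 0.0251 circ 0.5010 0.2239 r0.0314 mean [0.5028 0.2222] rect [500.7 224.2] [56.8 58.7] 42.0 hole/centroid px [345.8 196.2]
cutter top base 0.0000 h80 0.0152 max 0.0187 circ 0.6501 -0.2294 r0.0389 mean [ 0.6495 -0.2292] rect [ 650.3 -229.3] [76.1 38.1] 44.7 hole/centroid px [433.7 146.6]
cutter scene base 0.0012 h80 0.0156 max 0.0179 circ 0.6528 -0.2262 r0.0396 mean [ 0.6542 -0.2265] rect [ 652.6 -226.7] [78.2 38.6] 42.3 hole/centroid px [172.2 304.6]
bearing top base 0.0001 h80 0.0136 max 0.0168 circ 0.6251 -0.0994 r0.0237 mean [ 0.6246 -0.0991] rect [624.  -99.2] [44.1 45. ] 85.6 hole/centroid px [384.5 160.3]
bearing scene base 0.0014 h80 0.0141 max 0.0178 circ 0.6286 -0.0979 r0.0247 mean [ 0.6305 -0.0982] rect [629.9 -97.9] [45.6 46.9] 66.4 hole/centroid px [235.3 274.1]
thin top base 0.0003 h80 0.0114 max 0.0155 circ 0.4548 -0.0987 r0.0190 mean [ 0.4551 -0.0982] rect [455.8 -98. ] [35.1
[... 812 characters left out ...]
5424804688, 110.84500122070312), 20.369693756103516)
green top base 0.0003 h80 0.0114 max 0.0136 circ 0.4559 -0.0022 r0.0187 mean [ 0.456  -0.0021] rect [456.3  -1.5] [34.6 34.9] 84.1 hole/centroid px [353.2 229. ]
green scene base 0.0016 h80 0.0124 max 0.0143 circ 0.4598 -0.0006 r0.0207 mean [ 0.4608 -0.0007] rect [460.3  -0.6] [35.3 37.4] 71.0 hole/centroid px [253.6 212.4]
sleeve top base 0.0003 h80 0.0608 max 0.0655 circ 0.4609 0.1014 r0.0147 mean [0.4602 0.1023] rect [460.6 101.5] [26.6 28.3] 38.6 hole/centroid px [310.9 229.1]
sleeve scene base 0.0019 h80 0.0577 max 0.0637 circ 0.4648 0.1022 r0.0173 mean [0.4656 0.1026] rect [465.2 103.2] [25.9 33.3] 65.8 hole/centroid px [294.5 193.7]
```

View pics/crop1.png

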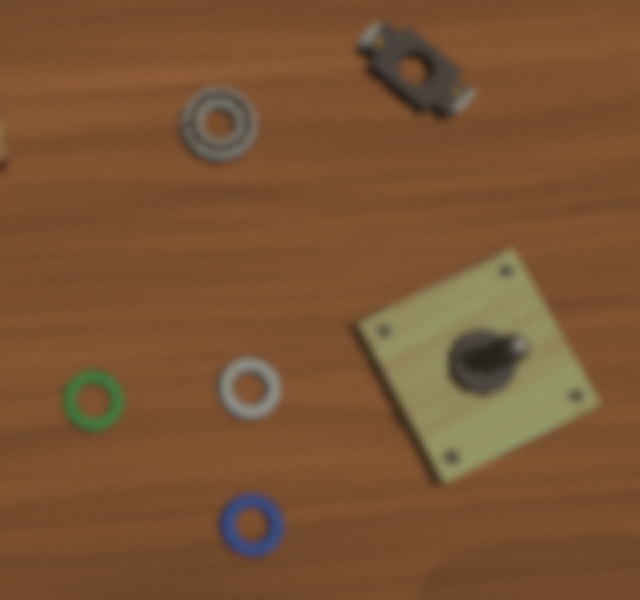

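The crop confirms it: the plain grey ring at crop (250,388) is the thin collar, with the green ring at (94,401) and the blue at (252,525). The scene and top cameras disagree by about 4 mm, so I'll refine with the wrist camera. Next I check obstacle heights for the first transfer.

```bash
python3 - <<'E'
from h import *
P=cloud(cam('top')).reshape(-1,3);P=P[~np.isnan(P[:,0])]
for y in np.arange(.24,.72,.06):
    print('y%.2f'%y,[ (round(x,2),round(float(q[:,2].max()),3)) for x in np.arange(.15,.66,.06) if len(q:=P[(abs(P[:,0]-x)<.03)&(abs(P[:,1]-y)<.03)])])
E
```

```text
y0.24 [(np.float64(0.15), 0.006), (np.float64(0.21), 0.006), (np.float64(0.27), 0.006), (np.float64(0.33), 0.005), (np.float64(0.39), 0.005), (np.float64(0.45), 0.023), (np.float64(0.51), 0.024), (np.float64(0.57), 0.007), (np.float64(0.63), 0.062)]
y0.30 [(np.float64(0.15), 0.006), (np.float64(0.21), 0.006), (np.float64(0.27), 0.007), (np.float64(0.33), 0.005), (np.float64(0.39), 0.005), (np.float64(0.45), 0.005), (np.float64(0.51), 0.005), (np.float64(0.57), 0.029), (np.float64(0.63), 0.06)]
y0.36 [(np.float64(0.15), 0.007), (np.float64(0.21), 0.006), (np.float64(0.27), 0.005), (np.float64(0.33), 0.006), (np.float64(0.39), 0.005), (np.float64(0.45), 0.005), (np.float64(0.51), 0.006), (np.float64(0.57), 0.03), (np.float64(0.63), 0.018)]
y0.42 [(np.float64(0.15), 0.006), (np.float64(0.21), 0.007), (np.float64(0.27), 0.007), (np.float64(0.33), 0.007), (np.float64(0.39), 0.006), (np.float64(0.45), 0.154), (np.float64(0.51), 0.072), (np.float64(0.57), 0.028), (np.float64(0.63), 0.024)]
y0.48 [(np.float64(0.15), 0.006), (np.float64(0.21), 0.007), (np.float64(0.27), 0.005), (np.float64(0.
[... 196 characters left out ...]
1), 0.338), (np.float64(0.27), 0.006), (np.float64(0.33), 0.152), (np.float64(0.39), 0.154), (np.float64(0.45), 0.153), (np.float64(0.51), 0.148), (np.float64(0.57), 0.005), (np.float64(0.63), 0.016)]
y0.60 [(np.float64(0.15), 0.006), (np.float64(0.21), 0.338), (np.float64(0.27), 0.338), (np.float64(0.33), 0.153), (np.float64(0.39), 0.155), (np.float64(0.45), 0.155), (np.float64(0.51), 0.155), (np.float64(0.57), 0.156), (np.float64(0.63), 0.154)]
y0.66 [(np.float64(0.15), 0.006), (np.float64(0.21), 0.006), (np.float64(0.27), 0.005), (np.float64(0.33), 0.154), (np.float64(0.39), 0.155), (np.float64(0.45), 0.194), (np.float64(0.51), 0.194), (np.float64(0.57), 0.195), (np.float64(0.63), 0.194)]
```

drive_tool --plan '[[[0.0167, -0.0274, 0.004, 0, 0, -0.12, 100], [0.0167, -0.0274, 0.004, 0, 0, -0.12, 100], [0.0167, -0.0274, 0.004, 0, 0, -0.12, 100], [0.0167, -0.0274, 0.004, 0, 0, -0.12, 100], [0.0167, -0.0274, 0.004, 0, 0, -0.12, 100], [0.0167, -0.0274, 0.004, 0, 0, -0.12, 100], [0.0167, -0.0274, 0, 0, 0, -0.12, 100], [0.0167, -0.0274, 0, 0, 0, -0.12, 100], [0.0167, -0.0274, 0, 0, 0, -0.12, 100], [0.0167, -0.0274, 0, 0, 0, -0.12, 100], [0.0167, -0.0274, 0, 0, 0, -0.12, 100], [0.0167, -0.0274, 0, 0, 0, -0.12, 100]]]'

```text
time_s: 1.25
ee_pos: [0.4329, 0.3302, 0.225]
ee_rot: [0.994, -0.106, 0.0, -0.0]
ft_force: [-0.4, 1.1, -0.5]
width: 0.997
```

drive_tool --plan '[[[0.0167, -0.0274, -0.01, 0, 0, -0.12, 100], [0.0167, -0.0274, -0.02, 0, 0, -0.12, 100], [0.0167, -0.0274, -0.02, 0, 0, -0.12, 100], [0.0167, -0.0274, -0.024, 0, 0, -0.12, 100], [0, 0, 0, 0, 0, -0.098, 100], [0, 0, 0, 0, 0, 0, 100], [0, 0, 0, 0, 0, 0, 100]]]'

```text
time_s: 1.83
ee_pos: [0.4993, 0.2221, 0.151]
ee_rot: [0.924, -0.381, -0.0, -0.0]
ft_force: [-0.3, 0.4, -1.2]
width: 1.001
```

```bash
python3 - <<'E'
from h import *
s=env.sense(); print(s['time_s'],s['ee_pos'],s['ee_rot'],s['joints'])
c=cam('wrist'); save(c['color'],'w1.png')
E=c['E'];print(c['fx'],c['cx'],c['cy'],(-E[:3,:3].T@E[:3,3]).round(4),E[:3,:3].round(3).tolist())
P=cloud(c); z=P[...,2]; m=(z>.014)&(z<.03); l=cv2.connectedComponentsWithStats(m.astype(np.uint8));print(l[2],l[3].round(1))
E
```

```text
1.8333 [0.49927907 0.22205328 0.15104638] [ 9.24441852e-01 -3.81323035e-01 -7.36077803e-05 -1.62708432e-06] [3.75770462e-01 2.08653536e-01 2.07007193e+00 1.37549660e-04
 8.62970933e-01 1.15813512e+00]
339.9251834702344 314.762584214744 198.8812870840616 [0.5464 0.2704 0.3339] [[0.709, -0.705, -0.0], [0.685, 0.688, -0.239], [0.169, 0.17, 0.971]]
[[     0      0    640    400 245944]
 [   251      0     52     53   1562]
 [   111     20      1      1      1]
 [   104     21     38     68    548]
 [   374     28     20     44    191]
 [   450     53      1      1      1]
 [   447     55      1      1      1]
 [   441     57      2      1      2]
 [   444     56      2      1      2]
 [   395     58     45     12     51]
 [   462    141    108     84   5144]
 [   285    157     60     60   2434]
 [   357    286     13     14     70]
 [   371    286      1      1      1]
 [   375    286     12      7     23]
 [   371    306     10      4     25]] [[316.1 201.4]
 [278.7  23.2]
 [111.   20. ]
 [130.   60.7]
 [380.   53.1]
 [450.   53. ]
 [447.   55. ]
 [441.5  57. ]
 [444.5  56. ]
 [416.4  64.1]
 [514.6 188. ]
 [314.5 186.1]
 [360.7 289.8]
 [371.  286. ]
 [381.7 287.4]
 [375.1 307.4]]
```

View pics/w1.png

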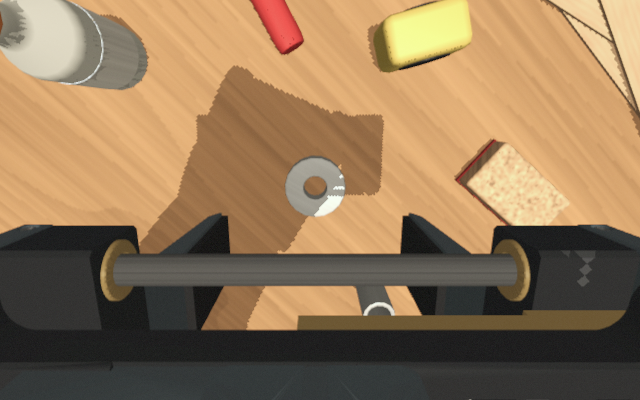

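The wrist view shows the thick collar at (315,187), between the fingers at (215,250) and (415,250), with the sleeve at (377,310) behind the jaw bar. I'll cast the ring centre onto its top plane.

```bash
cat >> h.py <<'E'
def ring(c,xy,h,R):
    """centre of a part near xy with top height h: outline by height, pixel centroid of filled hull ray-cast to z=h"""
    P=cloud(c); m=(P[...,2]>h*0.6)&(P[...,2]<h+.01)&(np.hypot(P[...,0]-xy[0],P[...,1]-xy[1])<R+.012)
    m=cv2.morphologyEx(m.astype(np.uint8),cv2.MORPH_OPEN,np.ones((3,3)))
    n,l,st,ce=cv2.connectedComponentsWithStats(m); i=1+st[1:,4].argmax()
    zs=P[...,2][l==i]; pts=np.argwhere(l==i)[:,::-1].astype(np.int32); hu=cv2.convexHull(pts)
    M=cv2.moments(hu); u,v=M['m10']/M['m00'],M['m01']/M['m00']
    w=np.array([onz(c,*q[0],h)[:2] for q in hu],np.float32)
    return dict(px=(round(u,1),round(v,1)),ray=onz(c,u,v,h)[:2].round(4),circ=np.round(cv2.minEnclosingCircle(w)[0],4),r=round(cv2.minEnclosingCircle(w)[1],4),ztop=round(float(np.median(zs)),4),rect=cv2.minAreaRect(w*1000),mean=P[l==i][:,:2].mean(0).round(4))
E
python3 - <<'E'
from h import *
c=cam('wrist'); print(ring(c,(.499,.222),.02,.029))
E
```

```text
{'px': (314.8, 186.4), 'ray': array([0.5005, 0.2246]), 'circ': array([0.5   , 0.2243]), 'r': 0.0289, 'ztop': 0.0189, 'rect': ((499.7795715332031, 224.3058319091797), (56.7651252746582, 56.766845703125), 0.4915356934070587), 'mean': array([0.5003, 0.2244])}
```

drive_tool --plan '[[[0.001, 0.002, -0.03, 0, 0, 0, 100], [0, 0, -0.035, 0, 0, 0, 100], [0, 0, -0.03, 0, 0, 0, 100], [0, 0, -0.02, 0, 0, 0, 100], [0, 0, -0.01, 0, 0, 0, 100], [0, 0, 0, 0, 0, 0, 60], [0, 0, 0, 0, 0, 0, 50], [0, 0, 0, 0, 0, 0, 50], [0, 0, 0, 0, 0, 0, 50], [0, 0, 0, 0, 0, 0, 50], [0, 0, 0, 0, 0, 0, 50]]]' --newtons 30

```text
time_s: 2.85
ee_pos: [0.5007, 0.2242, 0.0268]
ee_rot: [0.924, -0.382, 0.001, -0.0]
ft_force: [-0.3, 0.3, 0.3]
width: 0.595
```

drive_tool --plan '[[[0, 0, 0, 0, 0, 0, 50], [0, 0, 0, 0, 0, 0, 50], [0, 0, 0.01, 0, 0, 0, 50], [0, 0, 0.03, 0, 0, 0, 50], [0, 0, 0.04, 0, 0, 0, 50], [0, 0, 0.04, 0, 0, 0, 50], [0, 0, 0.005, 0, 0, 0, 50], [0, 0, 0, 0, 0, 0, 50]]]'

```text
time_s: 3.52
ee_pos: [0.5019, 0.2247, 0.1545]
ee_rot: [0.924, -0.382, 0.002, -0.002]
ft_force: [-0.3, -0.0, -1.2]
width: 0.502
```

```bash
python3 - <<'E'
from h import *
s=env.sense(); print(s['time_s'],s['ee_pos'],s['width'])
c=cam('wrist'); save(c['color'][100:300,160:480],'w2.png')
E
```

```text
3.5167 [0.50186974 0.22471681 0.15447353] 0.5018104745307388
```

View pics/w2.png

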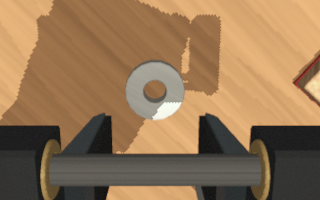

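The grasp missed: width is 0.50, and the collar still lies on the bench at full-frame (315,190). I'll measure where it is now.

```bash
python3 - <<'E'
from h import *
c=cam('wrist'); print(ring(c,(.501,.224),.02,.029))
s=env.sense(); print(s['ee_pos'],s['ee_rot'],s['width'])
P=cloud(c)
# finger depth in tool coordinates
from scipy.spatial.transform import Rotation as Ro
Q=Ro.from_quat(s['ee_rot']).inv().apply((P.reshape(-1,3)-s['ee_pos'])).reshape(400,640,3)
for v in range(200,262,6): print(v,[tuple((Q[v,u]*1000).round(0)) for u in (256,262,268,356,362,368)])
T=cam('top'); print(ring(T,(.501,.224),.02,.029))
E
```

```text
{'px': (314.9, 188.6), 'ray': array([0.5006, 0.2247]), 'circ': array([0.4998, 0.2244]), 'r': 0.029, 'ztop': 0.0189, 'rect': ((499.86309814453125, 224.2357635498047), (57.02646255493164, 56.38719177246094), 0.23102879524230957), 'mean': array([0.5003, 0.2244])}
[0.49985387 0.22389387 0.15086295] [ 9.23957891e-01 -3.82494204e-01 -1.48761584e-06  9.59282967e-06] 0.49944581093052864
200 [(np.float64(-60.0), np.float64(15.0), np.float64(152.0)), (np.float64(-54.0), np.float64(15.0), np.float64(152.0)), (np.float64(-48.0), np.float64(15.0), np.float64(151.0)), (np.float64(42.0), np.float64(15.0), np.float64(151.0)), (np.float64(48.0), np.float64(15.0), np.float64(152.0)), (np.float64(54.0), np.float64(15.0), np.float64(152.0))]
206 [(np.float64(-60.0), np.float64(22.0), np.float64(152.0)), (np.float64(-54.0), np.float64(22.0), np.float64(152.0)), (np.float64(-48.0), np.float64(22.0), np.float64(152.0)), (np.float64(42.0), np.float64(22.0), np.float64(152.0)), (np.float64(48.0), np.float64(22.0), np.float64(151.0)), (np.float64(54.0), np.float64(21.0), np.float64(151.0))]
212 [(np.float64(-
[... 2786 characters left out ...]
at64(-34.0), np.float64(-105.0))]
260 [(np.float64(-14.0), np.float64(-35.0), np.float64(-109.0)), (np.float64(-13.0), np.float64(-34.0), np.float64(-108.0)), (np.float64(-12.0), np.float64(-34.0), np.float64(-109.0)), (np.float64(10.0), np.float64(-34.0), np.float64(-108.0)), (np.float64(11.0), np.float64(-34.0), np.float64(-108.0)), (np.float64(13.0), np.float64(-34.0), np.float64(-107.0))]Traceback (most recent call last):
  File "<stdin>", line 9, in <module>
  File "h.py", line 19, in ring
    n,l,st,ce=cv2.connectedComponentsWithStats(m); i=1+st[1:,4].argmax()
                                                       ~~~~~~~~~~~~~~~^^
ValueError: attempt to get argmax of an empty sequence
```

The wrist depth puts the fingertips about 40 mm higher than the text's geometry does, which would explain the miss. I'll check that with the scene camera.

```bash
python3 - <<'E'
from h import *
from scipy.spatial.transform import Rotation as Ro
s=env.sense()
c=cam('scene');P=cloud(c)
o=onz(c,0,0,0)
p=c['E']@np.append(s['ee_pos'],1); print('tcp px',c['cx']+c['fx']*p[0]/-p[2], c['cy']-c['fy']*p[1]/-p[2])
Q=Ro.from_quat(s['ee_rot']).inv().apply((P.reshape(-1,3)-s['ee_pos']))
k=(abs(Q[:,0])<70)&(abs(Q[:,0])<.07)&(abs(Q[:,1])<.03)&(Q[:,2]<.1)
for lo in np.arange(-.07,.07,.01):
    q=Q[k&(Q[:,0]>=lo)&(Q[:,0]<lo+.01)]
    if len(q): print(round(lo,2),len(q),'zmax(tip) %.3f min %.3f'%(q[:,2].max(),q[:,2].min()))
save(cv2.resize(c['color'][20:220,240:440],(600,600)),'s2.png')
E
```

```text
tcp px 348.6297126949183 147.82863351269236
-0.07 12 zmax(tip) -0.113 min -0.137
-0.06 10 zmax(tip) -0.128 min -0.137
-0.05 21 zmax(tip) -0.116 min -0.194
-0.04 26 zmax(tip) -0.022 min -0.242
-0.03 122 zmax(tip) -0.014 min -0.244
-0.02 27 zmax(tip) -0.023 min -0.244
-0.01 46 zmax(tip) -0.110 min -0.247
0.0 58 zmax(tip) -0.110 min -0.314
0.01 703 zmax(tip) -0.119 min -0.317
0.02 397 zmax(tip) -0.014 min -0.318
0.03 887 zmax(tip) -0.017 min -0.320
0.04 176 zmax(tip) -0.127 min -0.321
0.05 292 zmax(tip) -0.132 min -0.323
0.06 908 zmax(tip) -0.135 min -0.324
```

View pics/s2.png

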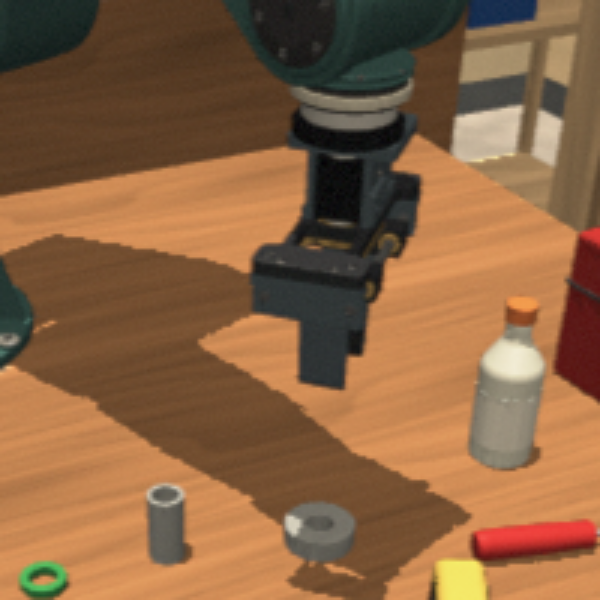

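Confirmed in the crop: the fingertips at (325,385) end 15–17 mm behind the reported TCP instead of 22 mm ahead. So the real fingers sit about 38 mm higher than the text says, while x and y are fine. I'll use tip z ≈ reported z + 0.016 and redo the grasp.

drive_tool --plan '[[[0, 0.0005, 0, 0, 0, 0, 100], [0, 0, -0.02, 0, 0, 0, 100], [0, 0, -0.035, 0, 0, 0, 100], [0, 0, -0.035, 0, 0, 0, 100], [0, 0, -0.03, 0, 0, 0, 100], [0, 0, -0.02, 0, 0, 0, 100], [0, 0, -0.01, 0, 0, 0, 100], [0, 0, -0.005, 0, 0, 0, 100], [0, 0, -0.003, 0, 0, 0, 100], [0, 0, 0, 0, 0, 0, 100], [0, 0, 0, 0, 0, 0, 100]]]' --newtons 30

```text
time_s: 4.63
ee_pos: [0.5008, 0.2248, -0.0061]
ee_rot: [0.924, -0.382, 0.0, -0.0]
ft_force: [-0.0, 1.0, -1.0]
width: 1.001
```

```bash
python3 - <<'E'
from h import *
from scipy.spatial.transform import Rotation as Ro
s=env.sense();print(s['ee_pos'],s['ft_force'])
c=cam('scene');P=cloud(c); Q=Ro.from_quat(s['ee_rot']).inv().apply((P.reshape(-1,3)-s['ee_pos'])).reshape(400,640,3)
Z=P[...,2]
k=(abs(Q[...,0])>.04)&(abs(Q[...,0])<.062)&(abs(Q[...,1])<.022)&(Z>.004)&(Z<.06)
for u in range(640):
    if k[:,u].sum()>8:
        v=np.where(k[:,u])[0]; print(u,v.max(),Z[v.max()-2:v.max()+3,u].round(4), Q[v.max()-2,u].round(3))
E
```

```text
[ 0.50083767  0.2248183  -0.0061415 ] [-0.01995664  1.02223406 -0.95269324]
334 208 [ 0.0194  0.0169  0.0132  0.0033 -0.0003] [ 0.054  0.014 -0.025]
335 208 [ 0.0219  0.0176  0.0138  0.0028 -0.0004] [ 0.057  0.011 -0.028]
336 209 [0.0162 0.0131 0.0126 0.0035 0.0011] [ 0.053  0.01  -0.022]
337 209 [0.0176 0.0159 0.01   0.0017 0.0006] [ 0.053  0.007 -0.024]
338 209 [0.0203 0.0156 0.0122 0.0031 0.002 ] [ 0.056  0.004 -0.026]
339 209 [0.0182 0.015  0.0151 0.0018 0.0012] [ 0.053  0.003 -0.024]
340 210 [0.0195 0.0159 0.0094 0.0028 0.0034] [ 0.057 -0.001 -0.026]
341 210 [0.0186 0.0159 0.011  0.0004 0.0008] [ 0.055 -0.003 -0.025]
342 210 [0.0194 0.0163 0.0111 0.0034 0.0027] [ 0.055 -0.005 -0.025]
343 210 [0.0183 0.0145 0.0127 0.002  0.0022] [ 0.053 -0.007 -0.024]
344 210 [0.0211 0.0181 0.016  0.0026 0.0033] [ 0.056 -0.01  -0.027]
345 211 [0.0193 0.0152 0.0103 0.0029 0.0022] [ 0.056 -0.013 -0.025]
346 212 [ 0.0145  0.0108  0.0043 -0.0002  0.0017] [ 0.053 -0.015 -0.021]
347 210 [0.021  0.018  0.0183    nan 0.0026] [ 0.053 -0.017 -0.027]
348 211 [0.0183 0.0144 0.0103 0.0016 0.0018] [ 0.053 -0.019 -0.024]
```

drive_tool --plan '[[[0, 0, -0.003, 0, 0, 0, 60], [0, 0, 0, 0, 0, 0, 40], [0, 0, 0, 0, 0, 0, 30], [0, 0, 0, 0, 0, 0, 30], [0, 0, 0, 0, 0, 0, 30], [0, 0, 0, 0, 0, 0, 30], [0, 0, 0, 0, 0, 0, 30], [0, 0, 0, 0, 0, 0, 30], [0, 0, 0, 0, 0, 0, 30], [0, 0, 0, 0, 0, 0, 30]]]' --newtons 30

```text
time_s: 5.52
ee_pos: [0.5003, 0.2246, -0.01]
ee_rot: [0.924, -0.382, 0.0, -0.0]
ft_force: [-0.2, -1.8, 2.9]
width: 0.632
```

drive_tool --plan '[[[0, 0, 0.01, 0, 0, 0, 30], [0, 0, 0.03, 0, 0, 0, 30], [0, 0, 0.04, 0, 0, 0, 30], [0, 0, 0.04, 0, 0, 0, 30], [0, 0, 0.02, 0, 0, 0, 30], [0, 0, 0, 0, 0, 0, 30], [0, 0, 0, 0, 0, 0, 30]]]'

```text
time_s: 6.1
ee_pos: [0.5005, 0.2247, 0.131]
ee_rot: [0.924, -0.382, 0.001, -0.001]
ft_force: [-0.2, -0.5, -2.8]
width: 0.634
```

```bash
python3 - <<'E'
from h import *
s=env.sense(); print(s['time_s'],s['ee_pos'],s['width'],s['ft_force'])
c=cam('wrist'); save(c['color'][100:300,160:480],'w3.png')
P=cloud(c);print(P[190:250:6,310,:].round(3).tolist())
E
```

```text
6.1 [0.50050246 0.22467547 0.13098123] 0.6337536563231233 [-0.17802543 -0.54155897 -2.75793869]
[[0.496, 0.228, -0.001], [0.517, 0.246, 0.144], [0.517, 0.246, 0.156], [0.516, 0.244, 0.16], [0.514, 0.243, 0.161], [0.512, 0.24, 0.159], [0.51, 0.238, 0.159], [0.508, 0.236, 0.16], [0.505, 0.234, 0.159], [0.458, 0.19, 0.001]]
```

View pics/w3.png

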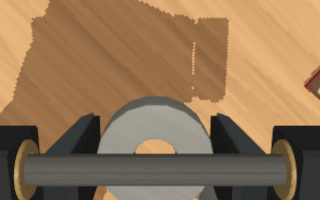

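drive_tool --plan '[[[-0.003, -0.02, 0, 0, 0, 0, 30], [-0.007, -0.039, 0, 0, 0, 0, 30], [-0.007, -0.039, 0, 0, 0, 0, 30], [-0.007, -0.039, 0, 0, 0, 0, 30], [-0.007, -0.039, 0, 0, 0, 0, 30], [-0.007, -0.039, 0, 0, 0, 0, 30], [-0.007, -0.039, 0, 0, 0, 0, 30], [-0.007, -0.039, 0, 0, 0, 0, 30], [-0.007, -0.039, 0, 0, 0, 0, 30], [-0.007, -0.039, 0, 0, 0, 0, 30], [-0.007, -0.039, 0, 0, 0, 0, 30], [-0.007, -0.039, 0, 0, 0, 0, 30]]]'

```text
time_s: 7.15
ee_pos: [0.4182, -0.2256, 0.1282]
ee_rot: [0.924, -0.383, -0.002, -0.0]
ft_force: [1.4, -0.4, -3.3]
width: 0.632
```

drive_tool --plan '[[[-0.007, -0.039, 0, 0, 0, 0, 30], [-0.008, -0.027, 0, 0, 0, 0, 30], [0, 0, 0, 0, 0, 0, 30], [0, 0, 0, 0, 0, 0, 30], [0, 0, 0, 0, 0, 0, 30]]]'

```text
time_s: 7.57
ee_pos: [0.4043, -0.2894, 0.1285]
ee_rot: [0.924, -0.383, -0.001, -0.0]
ft_force: [0.7, 0.1, -1.5]
width: 0.631
```

```bash
python3 - <<'E'
from h import *
s=env.sense(); print(s['time_s'],s['ee_pos'],s['width'],s['ft_force'])
c=cam('wrist'); save(c['color'],'w4.png')
P=cloud(c); z=P[...,2]; near=np.hypot(P[...,0]-.459,P[...,1]+.236)
for lo,hi in((.08,.095),(.06,.08),(.024,.032),(.012,.023)):
    m=(z>lo)&(z<hi)&(near<.09); p=np.argwhere(m)[:,::-1]
    if len(p)<5: print(lo,len(p));continue
    hu=cv2.convexHull(p.astype(np.int32)); h=(lo+hi)/2
    print(lo,len(p),'px',p.mean(0).round(1),'mean',P[m].mean(0).round(4), cv2.minAreaRect(P[m][:,:2].astype(np.float32)*1000),cv2.minEnclosingCircle(P[m][:,:2].astype(np.float32)*1000))
E
```

```text
7.5667 [ 0.40430055 -0.28942464  0.12846721] 0.6312330022198337 [ 0.68409386  0.08888484 -1.51895886]
0.08 357 px [317.4 102.1] mean [ 0.4584 -0.2366  0.0843] ((458.3648681640625, -236.59524536132812), (13.5357027053833, 13.715959548950195), 79.3459701538086) ((458.357177734375, -236.27627563476562), 7.420858860015869)
0.06 157 px [317.5 102.2] mean [ 0.4586 -0.2366  0.0784] ((458.7012023925781, -236.53091430664062), (16.132402420043945, 16.0925350189209), 0.8366059064865112) ((458.6004333496094, -236.51734924316406), 8.400763511657715)
0.024 1422 px [317.  104.7] mean [ 0.4583 -0.2366  0.027 ] ((458.5923767089844, -236.3913116455078), (38.98746871948242, 38.946075439453125), 44.93309020996094) ((458.6072082519531, -236.4170379638672), 19.76923179626465)
0.012 15824 px [317.1 100.3] mean [ 0.4605 -0.2345  0.017 ] ((458.5575866699219, -236.39712524414062), (110.42237854003906, 110.17893981933594), 20.744487762451172) ((458.7308349609375, -236.68994140625), 76.23677825927734)
```

View pics/w4.png

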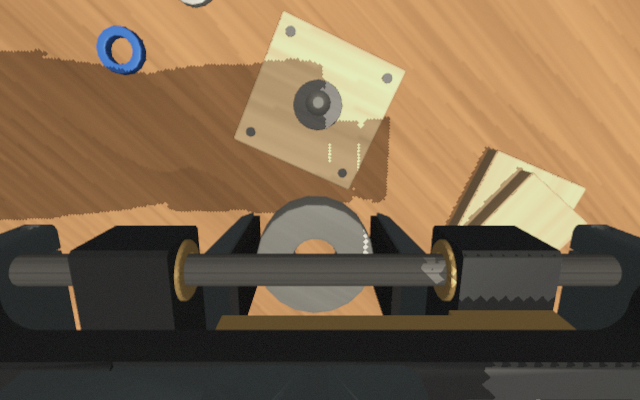

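The wrist view shows the pin tip at (318,102), the shoulder around it and the held collar at (315,254). The stand fits (0.4586,-0.2365) at every height. Now I check the held collar's offset from the TCP in the same camera.

```bash
cat >> h.py <<'E'
def held(c,s,zlo,zhi,R):
    """circle fit (fixed R) to the visible front rim of the held ring, in tool offset from TCP (world xy)"""
    from scipy.optimize import least_squares
    P=cloud(c); d=P-s['ee_pos']; m=(P[...,2]>zlo)&(P[...,2]<zhi)&(np.hypot(d[...,0],d[...,1])<R+.012)
    q=d[m][:,:2]; a=(q@[.707,-.707]); b=q@[.707,.707]   # a along jaws, b away (towards camera)
    pts=[]
    for lo in np.arange(-R*.75,R*.75,.0015):
        k=(a>=lo)&(a<lo+.0015)&(b>0)
        if k.sum()>3: pts.append((lo+.00075,np.percentile(b[k],97)))
    pts=np.array(pts)
    r=least_squares(lambda p:np.hypot(pts[:,0]-p[0],pts[:,1]-p[1])-R,[0,0],loss='soft_l1',f_scale=.0005)
    return dict(n=len(pts),jaw_off=round(r.x[0],4),perp_off=round(r.x[1],4),ztop=np.median(P[m][:,2]).round(4),res=np.abs(r.fun).mean().round(5))
E
python3 - <<'E'
from h import *
s=env.sense();c=cam('wrist')
for hi in (.163,.17): print(held(c,s,s['ee_pos'][2]+.024,hi,.029))
E
```

```text
{'n': 30, 'jaw_off': np.float64(-0.0008), 'perp_off': np.float64(-0.0019), 'ztop': np.float64(0.1577), 'res': np.float64(0.00013)}
{'n': 30, 'jaw_off': np.float64(-0.0008), 'perp_off': np.float64(-0.0019), 'ztop': np.float64(0.1578), 'res': np.float64(0.00013)}
```

drive_tool --plan '[[[0.012, 0.012, 0, 0, 0, 0, 30], [0.022, 0.021, 0, 0, 0, 0, 30], [0.0155, 0.0144, -0.005, 0, 0, 0, 30], [0.006, 0.006, -0.015, 0, 0, 0, 30], [0, 0, -0.012, 0, 0, 0, 30], [0, 0, 0, 0, 0, 0, 30], [0, 0, 0, 0, 0, 0, 30], [0, 0, 0, 0, 0, 0, 30]]]'

```text
time_s: 8.33
ee_pos: [0.4604, -0.2372, 0.0981]
ee_rot: [0.924, -0.383, -0.0, 0.0]
ft_force: [-0.2, 0.4, -1.2]
width: 0.632
```

drive_tool --plan '[[[-0.0006, 0.001, -0.005, 0, 0, 0, 30], [0, 0, -0.008, 0, 0, 0, 30], [0, 0, -0.008, 0, 0, 0, 30], [0, 0, -0.008, 0, 0, 0, 30], [0, 0, -0.008, 0, 0, 0, 30], [0, 0, 0, 0, 0, 0, 30], [0, 0, 0, 0, 0, 0, 30]]]'

```text
time_s: 8.92
ee_pos: [0.4597, -0.2359, 0.0602]
ee_rot: [0.924, -0.383, -0.001, -0.0]
ft_force: [0.3, -0.4, -2.1]
width: 0.633
```

drive_tool --plan '[[[0, 0, -0.008, 0, 0, 0, 30], [0, 0, -0.008, 0, 0, 0, 30], [0, 0, -0.008, 0, 0, 0, 30], [0, 0, -0.008, 0, 0, 0, 30], [0, 0, -0.005, 0, 0, 0, 30], [0, 0, -0.002, 0, 0, 0, 30], [0, 0, -0.001, 0, 0, 0, 30], [0, 0, 0, 0, 0, 0, 30], [0, 0, 0, 0, 0, 0, 30]]]'

```text
time_s: 9.67
ee_pos: [0.4603, -0.2361, 0.0211]
ee_rot: [0.924, -0.382, 0.0, 0.0]
ft_force: [1.0, -0.2, -2.7]
width: 0.632
```

drive_tool --plan '[[[0, 0, -0.001, 0, 0, 0, 30], [0, 0, -0.001, 0, 0, 0, 30], [0, 0, -0.001, 0, 0, 0, 30], [0, 0, 0, 0, 0, 0, 30], [0, 0, 0, 0, 0, 0, 30]]]'

```text
time_s: 10.08
ee_pos: [0.4602, -0.2361, 0.0181]
ee_rot: [0.924, -0.382, 0.0, 0.0]
ft_force: [-0.6, -0.2, 0.6]
width: 0.632
```

drive_tool --plan '[[[0, 0, -0.0005, 0, 0, 0, 30], [0, 0, 0, 0, 0, 0, 70], [0, 0, 0, 0, 0, 0, 85], [0, 0, 0, 0, 0, 0, 85], [0, 0, 0, 0, 0, 0, 85], [0, 0, 0.01, 0, 0, 0, 85], [0, 0, 0.03, 0, 0, 0, 100], [0, 0, 0.03, 0, 0, 0, 100], [0, 0, 0.03, 0, 0, 0, 100], [0, 0, 0.03, 0, 0, 0, 100], [0, 0, 0, 0, 0, 0, 100]]]'

```text
time_s: 11.0
ee_pos: [0.4627, -0.2375, 0.1534]
ee_rot: [0.924, -0.382, 0.004, 0.0]
ft_force: [1.3, -1.1, 0.8]
width: 1.001
```

drive_tool --plan '[[[0.02, 0, 0, 0, 0, 0, 100], [0.03, 0, 0, 0, 0, 0, 100], [0.035, 0.002, 0, 0, 0, 0, 100], [0.035, 0.002, 0, 0, 0, 0, 100], [0.03, 0.002, 0, 0, 0, 0, 100], [0.022, 0.002, 0, 0, 0, 0, 100], [0.018, 0, 0, 0, 0, 0, 100], [0, 0, 0, 0, 0, 0, 100], [0, 0, 0, 0, 0, 0, 100], [0, 0, 0, 0, 0, 0, 100]]]'

```text
time_s: 11.83
ee_pos: [0.6492, -0.2279, 0.1473]
ee_rot: [0.924, -0.383, -0.0, 0.0]
ft_force: [0.4, 0.3, -0.9]
width: 0.999
```

```bash
python3 - <<'E'
from h import *
s=env.sense(); print(s['time_s'],s['ee_pos'],s['ee_rot'],s['ft_force'])
c=cam('wrist'); save(c['color'],'w5.png')
print('cutter',ring(c,(.6505,-.2285),.014,.04))
T=cam('top');P=cloud(T); d=np.hypot(P[...,0]-.457,P[...,1]+.2365); m=(d<.032)&(P[...,2]>.04)&(P[...,2]<.056);q=P[m]
print('thick on stand: n,z,mean',len(q),np.median(q[:,2]),q.mean(0),cv2.minEnclosingCircle(q[:,:2].astype(np.float32)*1000))
E
```

```text
11.8333 [ 0.64922878 -0.22793127  0.14726666] [ 9.23950951e-01 -3.82510750e-01 -4.08019295e-04  2.29683945e-05] [ 0.37859325  0.27571482 -0.94430243]
cutter {'px': (316.9, 184.1), 'ray': array([ 0.6529, -0.2259]), 'circ': array([ 0.6518, -0.2269]), 'r': 0.0396, 'ztop': 0.013, 'rect': ((651.7978515625, -226.83026123046875), (76.03700256347656, 35.847412109375), 42.54966735839844), 'mean': array([ 0.6524, -0.2263])}
thick on stand: n,z,mean 402 0.04809896204429172 [ 0.45637712 -0.23559792  0.04798935] ((456.9788513183594, -237.89048767089844), 29.13106346130371)
```

View pics/w5.png

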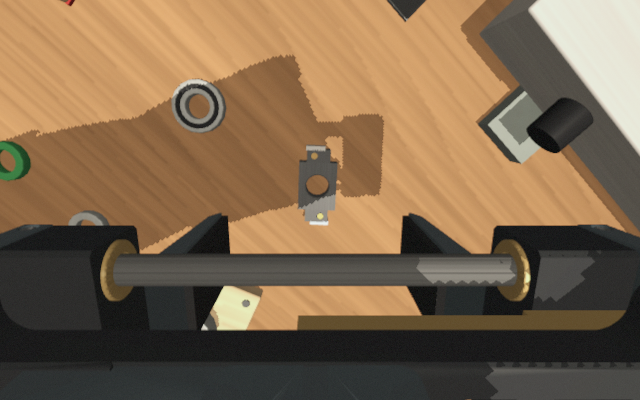

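Step 1 looks good: the collar top is at 48 mm on the stand. The wrist view shows the cutter hole at (317,184), which is (0.652,-0.227), so I'll grasp it across the flats.

drive_tool --plan '[[[0.0028, 0.0009, -0.02, 0, 0, -0.04, 100], [0, 0, -0.035, 0, 0, 0, 100], [0, 0, -0.035, 0, 0, 0, 100], [0, 0, -0.03, 0, 0, 0, 100], [0, 0, -0.02, 0, 0, 0, 100], [0, 0, -0.01, 0, 0, 0, 80], [0, 0, -0.006, 0, 0, 0, 60], [0, 0, -0.003, 0, 0, 0, 55], [0, 0, 0, 0, 0, 0, 55], [0, 0, 0, 0, 0, 0, 50]]]' --newtons 30

```text
time_s: 12.77
ee_pos: [0.6536, -0.2275, -0.0102]
ee_rot: [0.916, -0.401, 0.001, -0.0]
ft_force: [0.4, -1.0, 0.3]
width: 0.665
```

drive_tool --plan '[[[0, 0, 0, 0, 0, 0, 45], [0, 0, 0, 0, 0, 0, 40], [0, 0, 0, 0, 0, 0, 30], [0, 0, 0, 0, 0, 0, 20], [0, 0, 0, 0, 0, 0, 20], [0, 0, 0, 0, 0, 0, 20], [0, 0, 0, 0, 0, 0, 20]]]'

```text
time_s: 13.35
ee_pos: [0.6531, -0.2272, -0.0111]
ee_rot: [0.916, -0.401, 0.0, -0.0]
ft_force: [-1.2, 0.6, 5.4]
width: 0.394
```

drive_tool --plan '[[[0, 0, 0.01, 0, 0, 0, 20], [0, 0, 0.03, 0, 0, 0, 20], [0, 0, 0.04, 0, 0, 0, 20], [-0.01, 0, 0.035, 0, 0, 0, 20], [-0.03, -0.002, 0.01, 0, 0, 0, 20], [-0.035, -0.002, 0, 0, 0, 0, 20], [-0.035, -0.002, 0, 0, 0, 0, 20], [-0.03, -0.002, 0, 0, 0, 0, 20], [-0.025, -0.001, 0, 0, 0, 0, 20], [-0.018, 0, 0, 0, 0, 0, 20], [-0.01, 0, 0, 0, 0, 0, 20], [0, 0, 0, 0, 0, 0, 20]]]'

```text
time_s: 14.35
ee_pos: [0.4584, -0.236, 0.1137]
ee_rot: [0.916, -0.401, -0.0, -0.0]
ft_force: [0.6, 0.6, -1.8]
width: 0.389
```

drive_tool --plan '[[[0, 0, 0, 0, 0, 0, 20], [0, 0, 0, 0, 0, 0, 20]]]'

```text
time_s: 14.52
ee_pos: [0.4611, -0.2364, 0.1138]
ee_rot: [0.916, -0.401, 0.001, 0.0]
ft_force: [-0.0, -0.6, -1.9]
width: 0.395
```

```bash
python3 - <<'E'
from h import *
s=env.sense(); print(s['time_s'],s['ee_pos'],s['width'])
c=cam('wrist'); save(c['color'][120:330,180:460],'w6.png')
P=cloud(c); p=c['E']@np.append(s['ee_pos']+[0,0,.025],1); print('tcp-axis px at part top',c['cx']-c['fx']*p[0]/p[2]-180, c['cy']+c['fy']*p[1]/p[2]-120)
E
```

```text
14.5167 [ 0.4611132  -0.23643545  0.11379625] 0.39504041442289284
tcp-axis px at part top 136.20129763872745 134.6076869010235
```

View pics/w6.png

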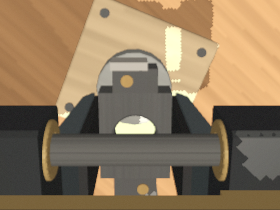

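The crop shows the cutter held straight, with its hole centre near (135,137) against the TCP axis at (136,135). That is good, so I lower it.

drive_tool --plan '[[[-0.0015, 0.0003, -0.005, 0, 0, 0, 20], [0, 0, -0.008, 0, 0, 0, 20], [0, 0, -0.008, 0, 0, 0, 20], [0, 0, -0.008, 0, 0, 0, 20], [0, 0, -0.008, 0, 0, 0, 20], [0, 0, -0.004, 0, 0, 0, 20], [0, 0, 0, 0, 0, 0, 20], [0, 0, 0, 0, 0, 0, 20]]]'

```text
time_s: 15.23
ee_pos: [0.4583, -0.2358, 0.0721]
ee_rot: [0.916, -0.401, -0.0, -0.0]
ft_force: [-0.6, 0.2, -1.8]
width: 0.391
```

drive_tool --plan '[[[0, 0, -0.008, 0, 0, 0, 20], [0, 0, -0.008, 0, 0, 0, 20], [0, 0, -0.008, 0, 0, 0, 20], [0, 0, -0.005, 0, 0, 0, 20], [0, 0, -0.003, 0, 0, 0, 20], [0, 0, 0, 0, 0, 0, 20], [0, 0, 0, 0, 0, 0, 20]]]'

```text
time_s: 15.82
ee_pos: [0.4583, -0.2358, 0.0403]
ee_rot: [0.916, -0.401, -0.0, -0.0]
ft_force: [0.2, -0.2, -0.2]
width: 0.388
```

drive_tool --plan '[[[0, 0, -0.001, 0, 0, 0, 20], [0, 0, -0.001, 0, 0, 0, 20], [0, 0, -0.001, 0, 0, 0, 20], [0, 0, 0, 0, 0, 0, 20], [0, 0, 0, 0, 0, 0, 20]]]'

```text
time_s: 16.23
ee_pos: [0.4584, -0.2359, 0.0375]
ee_rot: [0.916, -0.401, 0.0, -0.0]
ft_force: [0.3, -0.7, -1.4]
width: 0.394
```

drive_tool --plan '[[[0, 0, -0.0007, 0, 0, 0, 20], [0, 0, -0.0005, 0, 0, 0, 20], [0, 0, 0, 0, 0, 0, 20], [0, 0, 0, 0, 0, 0, 20]]]'

```text
time_s: 16.57
ee_pos: [0.4585, -0.2359, 0.0369]
ee_rot: [0.916, -0.401, -0.0, 0.0]
ft_force: [-4.3, 1.9, 14.5]
width: 0.391
```

Seated contact is felt (14.5 N). I release it and go to the bearing.

drive_tool --plan '[[[0, 0, 0.0003, 0, 0, 0, 45], [0, 0, 0, 0, 0, 0, 60], [0, 0, 0, 0, 0, 0, 75], [0, 0, 0, 0, 0, 0, 85], [0, 0, 0, 0, 0, 0, 85], [0, 0, 0.01, 0, 0, 0, 85], [0, 0, 0.03, 0, 0, 0, 100], [0, 0, 0.04, 0, 0, 0, 100], [0, 0, 0.03, 0, 0, 0, 100], [0.01, 0.01, 0, 0, 0, 0, 100], [0.03, 0.025, 0, 0, 0, 0, 100], [0.03, 0.025, 0, 0, 0, 0, 100]]]'

```text
time_s: 17.57
ee_pos: [0.5292, -0.1757, 0.1483]
ee_rot: [0.916, -0.402, 0.001, -0.0]
ft_force: [0.6, -1.0, -0.1]
width: 0.998
```

drive_tool --plan '[[[0.03, 0.025, 0, 0, 0, 0, 100], [0.03, 0.025, 0, 0, 0, 0, 100], [0.025, 0.02, 0, 0, 0, 0, 100], [0.012, 0.008, 0, 0, 0, 0, 100], [0, 0, 0, 0, 0, 0, 100], [0, 0, 0, 0, 0, 0, 100], [0, 0, 0, 0, 0, 0, 100]]]'

```text
time_s: 18.15
ee_pos: [0.6243, -0.0985, 0.1466]
ee_rot: [0.916, -0.401, -0.0, 0.0]
ft_force: [-0.3, 0.0, 0.2]
width: 1.003
```

```bash
python3 - <<'E'
from h import *
s=env.sense(); print(s['time_s'],s['ee_pos'],s['ee_rot'],s['ft_force'])
c=cam('wrist'); save(c['color'],'w7.png')
print('bearing',ring(c,(.627,-.098),.012,.024))
T=cam('top');P=cloud(T); d=np.hypot(P[...,0]-.457,P[...,1]+.2365); m=(d<.042)&(P[...,2]>.055)&(P[...,2]<.07);q=P[m]
print('cutter on stand: n,z,mean',len(q),np.median(q[:,2]),q.mean(0),cv2.minAreaRect(q[:,:2].astype(np.float32)*1000))
E
```

```text
18.15 [ 0.624311   -0.09852979  0.14655463] [ 9.16026363e-01 -4.01117883e-01 -3.53035827e-04  1.46246906e-04] [-0.34545501  0.00721679  0.17548082]
bearing {'px': (316.7, 184.7), 'ray': array([ 0.6274, -0.0972]), 'circ': array([ 0.6269, -0.0972]), 'r': 0.0239, 'ztop': 0.0111, 'rect': ((627.0623168945312, -97.83859252929688), (46.68718338012695, 45.76520919799805), 41.81459045410156), 'mean': array([ 0.6272, -0.0973])}
cutter on stand: n,z,mean 0 nan [nan nan nan] ((0.0, 0.0), (0.0, 0.0), 0.0)
  return _methods._mean(a, axis=axis, dtype=dtype,
  ret = ret.dtype.type(ret / rcount)
<stdin>:6: RuntimeWarning: Mean of empty slice.
  ret = um.true_divide(
```

View pics/w7.png

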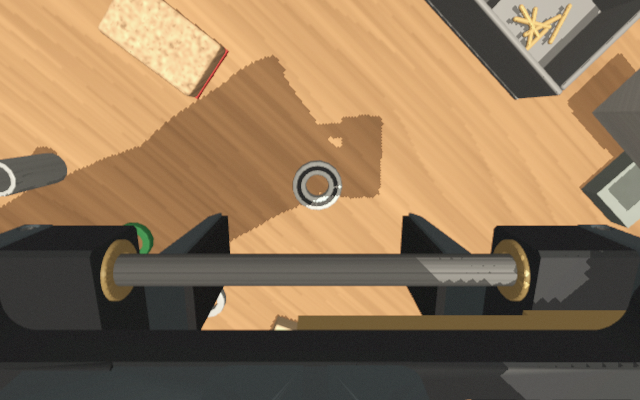

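The wrist view shows the bearing at (317,185), which is (0.627,-0.0975). The arm hides the stand from the top camera, so I check the cutter's seating by scene depth.

```bash
python3 - <<'E'
from h import *
T=cam('scene');P=cloud(T); d=np.hypot(P[...,0]-.4625,P[...,1]+.235)
for lo,hi in((.028,.046),(.058,.072),(.072,.1)):
    m=(d<.045)&(P[...,2]>lo)&(P[...,2]<hi);q=P[m]; print(lo,len(q), q.mean(0).round(4) if len(q) else '', cv2.minAreaRect(q[:,:2].astype(np.float32)*1000) if len(q) else '', np.percentile(q[:,2],[10,50,90]).round(4) if len(q) else '')
E
```

```text
0.028 148 [ 0.4831 -0.2387  0.0377] ((479.0177001953125, -237.9196014404297), (55.12220764160156, 23.532573699951172), 85.65782165527344) [0.032  0.0378 0.0437]
0.058 358 [ 0.464  -0.2354  0.0629] ((459.31884765625, -235.54891967773438), (77.92749786376953, 38.37940979003906), 43.29884338378906) [0.0603 0.0628 0.0648]
0.072 69 [ 0.4643 -0.2361  0.0809] ((463.159912109375, -235.58229064941406), (12.392156600952148, 16.39370346069336), 12.350513458251953) [0.0746 0.0812 0.0881]
```

The cutter is seated: its top is at about 62 mm, flat, and centred on the stand. Now I grasp the bearing.

drive_tool --plan '[[[0.0027, 0.001, -0.02, 0, 0, 0, 100], [0, 0, -0.035, 0, 0, 0, 100], [0, 0, -0.035, 0, 0, 0, 100], [0, 0, -0.03, 0, 0, 0, 100], [0, 0, -0.02, 0, 0, 0, 100], [0, 0, -0.01, 0, 0, 0, 80], [0, 0, -0.006, 0, 0, 0, 65], [0, 0, -0.003, 0, 0, 0, 60], [0, 0, 0, 0, 0, 0, 55], [0, 0, 0, 0, 0, 0, 50], [0, 0, 0, 0, 0, 0, 40], [0, 0, 0, 0, 0, 0, 35]]]' --newtons 25

```text
time_s: 19.3
ee_pos: [0.6288, -0.097, -0.0114]
ee_rot: [0.916, -0.401, 0.001, -0.0]
ft_force: [1.3, -0.4, 4.2]
width: 0.517
```

drive_tool --plan '[[[0, 0, 0, 0, 0, 0, 30], [0, 0, 0, 0, 0, 0, 30], [0, 0, 0, 0, 0, 0, 30], [0, 0, 0, 0, 0, 0, 30]]]'

```text
time_s: 19.63
ee_pos: [0.6288, -0.097, -0.0114]
ee_rot: [0.916, -0.401, 0.001, -0.0]
ft_force: [-1.5, -0.4, 8.2]
width: 0.518
```

drive_tool --plan '[[[0, 0, 0.01, 0, 0, 0, 30], [0, 0, 0.03, 0, 0, 0, 30], [0, 0, 0.04, 0, 0, 0, 30], [-0.008, -0.007, 0.04, 0, 0, 0, 30], [-0.02, -0.017, 0.01, 0, 0, 0, 30], [-0.03, -0.025, 0, 0, 0, 0, 30], [-0.03, -0.025, 0, 0, 0, 0, 30], [-0.03, -0.025, 0, 0, 0, 0, 30], [-0.025, -0.02, 0, 0, 0, 0, 30], [-0.016, -0.012, 0, 0, 0, 0, 30], [-0.01, -0.0074, 0, 0, 0, 0, 30], [0, 0, 0, 0, 0, 0, 30]]]'

```text
time_s: 20.63
ee_pos: [0.4578, -0.2361, 0.118]
ee_rot: [0.916, -0.402, 0.0, 0.0]
ft_force: [0.7, 0.3, -0.1]
width: 0.519
```

drive_tool --plan '[[[0, 0, 0, 0, 0, 0, 30], [0, 0, 0, 0, 0, 0, 30], [0, 0, 0, 0, 0, 0, 30]]]'

```text
time_s: 20.88
ee_pos: [0.46, -0.2347, 0.1176]
ee_rot: [0.916, -0.4, 0.0, -0.0]
ft_force: [-0.3, -0.4, -1.0]
width: 0.518
```

```bash
python3 - <<'E'
from h import *
s=env.sense(); print(s['time_s'],s['ee_pos'],s['width'])
c=cam('wrist'); save(cv2.resize(c['color'][170:320,240:400],(640,600)),'w8.png')
p=c['E']@np.append(s['ee_pos']+[0,0,.023],1); print('tcp-axis px at part top',(c['cx']-c['fx']*p[0]/p[2]-240)*4, (c['cy']+c['fy']*p[1]/p[2]-170)*4)
print(held(c,s,s['ee_pos'][2]+.018,s['ee_pos'][2]+.03,.024))
E
```

```text
20.8833 [ 0.46002753 -0.23472178  0.11764721] 0.5179792102099716
tcp-axis px at part top 304.7503811329218 332.08109254048327
{'n': 25, 'jaw_off': np.float64(-0.001), 'perp_off': np.float64(-0.0026), 'ztop': np.float64(0.1402), 'res': np.float64(0.00011)}
```

View pics/w8.png

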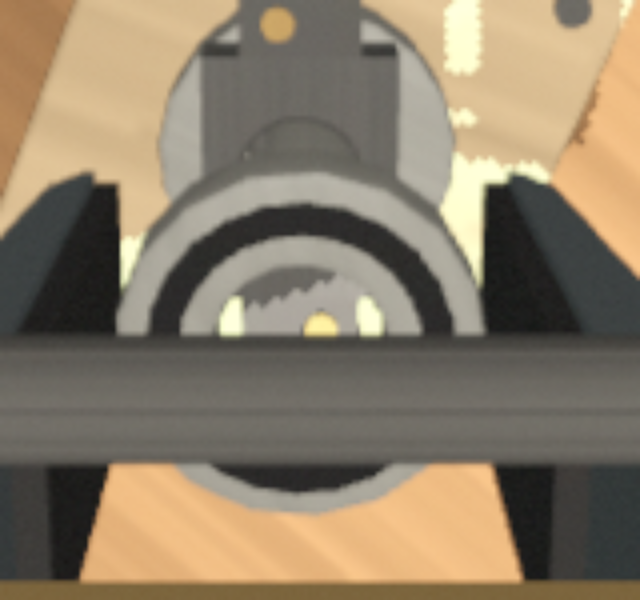

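The bearing's centre is at (300,342) against the TCP axis at (305,332), so it lies about 1.5 mm behind the TCP, as expected and already allowed for. Lowering.

drive_tool --plan '[[[-0.0002, -0.0007, -0.005, 0, 0, 0, 30], [0, 0, -0.008, 0, 0, 0, 30], [0, 0, -0.008, 0, 0, 0, 30], [0, 0, -0.008, 0, 0, 0, 30], [0, 0, -0.005, 0, 0, 0, 30], [0, 0, 0, 0, 0, 0, 30], [0, 0, 0, 0, 0, 0, 30]]]'

```text
time_s: 21.52
ee_pos: [0.4587, -0.2358, 0.083]
ee_rot: [0.916, -0.401, -0.0, -0.0]
ft_force: [0.3, 0.6, -1.0]
width: 0.518
```

drive_tool --plan '[[[0, 0, -0.008, 0, 0, 0, 30], [0, 0, -0.008, 0, 0, 0, 30], [0, 0, -0.007, 0, 0, 0, 30], [0, 0, -0.004, 0, 0, 0, 30], [0, 0, -0.002, 0, 0, 0, 30], [0, 0, 0, 0, 0, 0, 30], [0, 0, 0, 0, 0, 0, 30]]]'

```text
time_s: 22.1
ee_pos: [0.4589, -0.236, 0.0545]
ee_rot: [0.916, -0.401, -0.0, -0.0]
ft_force: [-0.0, 0.0, -1.3]
width: 0.522
```

drive_tool --plan '[[[0, 0, -0.001, 0, 0, 0, 30], [0, 0, -0.001, 0, 0, 0, 30], [0, 0, -0.001, 0, 0, 0, 30], [0, 0, -0.0007, 0, 0, 0, 30], [0, 0, 0, 0, 0, 0, 30], [0, 0, 0, 0, 0, 0, 30]]]'

```text
time_s: 22.6
ee_pos: [0.4589, -0.236, 0.0509]
ee_rot: [0.916, -0.401, 0.0, 0.0]
ft_force: [-0.8, -0.2, -0.5]
width: 0.522
```

drive_tool --plan '[[[0, 0, -0.0006, 0, 0, 0, 30], [0, 0, -0.0004, 0, 0, 0, 30], [0, 0, 0, 0, 0, 0, 30], [0, 0, 0, 0, 0, 0, 30]]]'

```text
time_s: 22.93
ee_pos: [0.459, -0.236, 0.0504]
ee_rot: [0.916, -0.401, -0.0, 0.0]
ft_force: [-3.7, 2.2, 12.6]
width: 0.516
```

Seated. I release it and go above the thin collar.

drive_tool --plan '[[[0, 0, 0.0003, 0, 0, 0, 60], [0, 0, 0, 0, 0, 0, 70], [0, 0, 0, 0, 0, 0, 80], [0, 0, 0, 0, 0, 0, 85], [0, 0, 0.01, 0, 0, 0, 85], [0, 0, 0.03, 0, 0, 0, 100], [0, 0, 0.035, 0, 0, 0, 100], [0, 0, 0.025, 0, 0, 0, 100], [0, 0.015, 0, 0, 0, 0, 100], [0, 0.03, 0, 0, 0, 0, 100], [0, 0.035, 0, 0, 0, 0, 100], [0, 0.035, 0, 0, 0, 0, 100]]]'

```text
time_s: 23.93
ee_pos: [0.4587, -0.12, 0.151]
ee_rot: [0.916, -0.401, 0.0, -0.0]
ft_force: [0.4, 0.7, -0.2]
width: 1.001
```

drive_tool --plan '[[[-0.002, 0.0235, 0, 0, 0, 0, 100], [0, 0, 0, 0, 0, 0, 100], [0, 0, 0, 0, 0, 0, 100], [0, 0, 0, 0, 0, 0, 100]]]'

```text
time_s: 24.27
ee_pos: [0.4572, -0.0978, 0.1507]
ee_rot: [0.916, -0.401, 0.0, -0.0]
ft_force: [-0.5, -0.2, -0.6]
width: 1.003
```

```bash
python3 - <<'E'
from h import *
s=env.sense(); print(s['time_s'],s['ee_pos'],s['ee_rot'],s['ft_force'])
c=cam('wrist'); save(c['color'],'w9.png')
print('thin',ring(c,(.457,-.0975),.010,.019))
P=cloud(cam('scene')); d=np.hypot(P[...,0]-.4625,P[...,1]+.235)
for lo,hi in((.058,.067),(.07,.08),(.08,.1)):
    m=(d<.045)&(P[...,2]>lo)&(P[...,2]<hi);q=P[m]; print(lo,len(q), q.mean(0).round(4) if len(q) else '', cv2.minAreaRect(q[:,:2].astype(np.float32)*1000) if len(q) else '', np.percentile(q[:,2],[10,50,90]).round(4) if len(q) else '')
E
```

```text
24.2667 [ 0.45719587 -0.09779404  0.15065254] [ 9.16200141e-01 -4.00720819e-01  3.56964178e-04 -5.60940901e-06] [-0.45692142 -0.19663733 -0.62325899]
thin {'px': (314.0, 185.5), 'ray': array([ 0.4572, -0.096 ]), 'circ': array([ 0.457 , -0.0961]), 'r': 0.0188, 'ztop': 0.0088, 'rect': ((456.994140625, -96.10861206054688), (36.64393615722656, 36.89215087890625), 42.732093811035156), 'mean': array([ 0.4571, -0.0961])}
0.058 178 [ 0.473  -0.2301  0.0625] ((462.88189697265625, -238.04296875), (78.6129150390625, 38.4935417175293), 56.02748107910156) [0.059  0.0629 0.0652]
0.07 255 [ 0.4636 -0.2368  0.0748] ((459.76080322265625, -237.01473999023438), (46.898338317871094, 45.80418014526367), 15.395179748535156) [0.0728 0.075  0.0767]
0.08 42 [ 0.4633 -0.2362  0.0843] ((462.1937561035156, -235.924072265625), (14.224287986755371, 11.286370277404785), 80.66983795166016) [0.0805 0.0842 0.088 ]
```

View pics/w9.png

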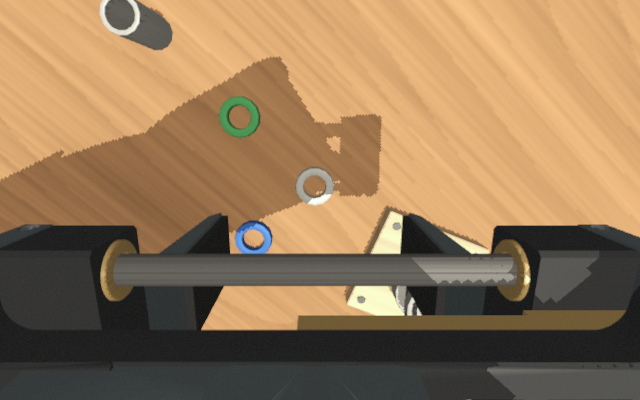

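The bearing is seated with its top at about 74 mm. The wrist view shows the grey thin collar at (314,185), the green ring at (239,117) and the blue at (253,238), both clear of the fingers if I open only 65 %. Grasping the grey one.

drive_tool --plan '[[[0, 0.0016, -0.02, 0, 0, 0, 65], [0, 0, -0.03, 0, 0, 0, 65], [0, 0, -0.03, 0, 0, 0, 65], [0, 0, -0.03, 0, 0, 0, 65], [0, 0, -0.025, 0, 0, 0, 65], [0, 0, -0.015, 0, 0, 0, 65], [0, 0, -0.008, 0, 0, 0, 60], [0, 0, -0.004, 0, 0, 0, 55], [0, 0, 0, 0, 0, 0, 50], [0, 0, 0, 0, 0, 0, 45], [0, 0, 0, 0, 0, 0, 40], [0, 0, 0, 0, 0, 0, 35]]]' --newtons 20

```text
time_s: 25.37
ee_pos: [0.4575, -0.0962, -0.0112]
ee_rot: [0.916, -0.401, 0.001, -0.0]
ft_force: [-1.5, -1.4, 1.8]
width: 0.409
```

drive_tool --plan '[[[0, 0, 0, 0, 0, 0, 25], [0, 0, 0, 0, 0, 0, 20], [0, 0, 0, 0, 0, 0, 20], [0, 0, 0, 0, 0, 0, 20], [0, 0, 0, 0, 0, 0, 20]]]'

```text
time_s: 25.78
ee_pos: [0.4575, -0.0961, -0.0113]
ee_rot: [0.916, -0.401, 0.001, -0.0]
ft_force: [-0.8, -2.1, 7.8]
width: 0.409
```

drive_tool --plan '[[[0, 0, 0.01, 0, 0, 0, 20], [0, 0, 0.03, 0, 0, 0, 20], [0, 0, 0.04, 0, 0, 0, 20], [0, 0, 0.04, 0, 0, 0, 20], [0, -0.02, 0.016, 0, 0, 0, 20], [0, -0.03, 0, 0, 0, 0, 20], [0, -0.03, 0, 0, 0, 0, 20], [0, -0.03, 0, 0, 0, 0, 20], [0.0015, -0.02, 0, 0, 0, 0, 20], [0, -0.0101, 0, 0, 0, 0, 20], [0, 0, 0, 0, 0, 0, 20], [0, 0, 0, 0, 0, 0, 20]]]'

```text
time_s: 26.78
ee_pos: [0.458, -0.2355, 0.1242]
ee_rot: [0.916, -0.401, -0.0, -0.0]
ft_force: [-0.3, 1.2, 0.3]
width: 0.415
```

drive_tool --plan '[[[0, 0, 0, 0, 0, 0, 20], [0, 0, 0, 0, 0, 0, 20]]]'

```text
time_s: 26.95
ee_pos: [0.4582, -0.2348, 0.1241]
ee_rot: [0.916, -0.4, -0.0, -0.0]
ft_force: [-1.2, 0.7, -0.2]
width: 0.409
```

```bash
python3 - <<'E'
from h import *
s=env.sense(); print(s['time_s'],s['ee_pos'],s['width'])
c=cam('wrist'); save(cv2.resize(c['color'][170:320,240:400],(640,600)),'w10.png')
p=c['E']@np.append(s['ee_pos']+[0,0,.021],1); print('tcp-axis px at part top',(c['cx']-c['fx']*p[0]/p[2]-240)*4, (c['cy']+c['fy']*p[1]/p[2]-170)*4)
print(held(c,s,s['ee_pos'][2]+.016,s['ee_pos'][2]+.03,.019))
E
```

```text
26.95 [ 0.45823832 -0.23480118  0.12410676] 0.40880569801868727
tcp-axis px at part top 304.36919721139543 325.7959072239919
{'n': 19, 'jaw_off': np.float64(-0.0009), 'perp_off': np.float64(-0.0013), 'ztop': np.float64(0.1442), 'res': np.float64(0.00015)}
```

View pics/w10.png

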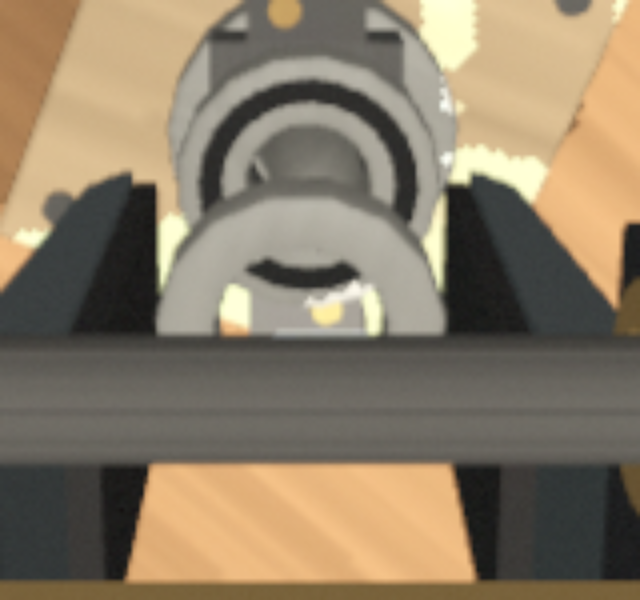

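The crop shows the stack seated with the bearing over the cutter, and the thin collar held level near (301,330), on the TCP axis. Lowering.

drive_tool --plan '[[[0.0005, -0.0012, -0.008, 0, 0, 0, 20], [0, 0, -0.01, 0, 0, 0, 20], [0, 0, -0.008, 0, 0, 0, 20], [0, 0, -0.006, 0, 0, 0, 20], [0, 0, 0, 0, 0, 0, 20], [0, 0, 0, 0, 0, 0, 20]]]'

```text
time_s: 27.5
ee_pos: [0.4586, -0.237, 0.0915]
ee_rot: [0.916, -0.401, -0.001, -0.0]
ft_force: [0.2, 0.2, -0.7]
width: 0.406
```

drive_tool --plan '[[[0, 0, -0.006, 0, 0, 0, 20], [0, 0, -0.007, 0, 0, 0, 20], [0, 0, -0.006, 0, 0, 0, 20], [0, 0, -0.004, 0, 0, 0, 20], [0, 0, -0.002, 0, 0, 0, 20], [0, 0, 0, 0, 0, 0, 20], [0, 0, 0, 0, 0, 0, 20]]]'

```text
time_s: 28.08
ee_pos: [0.4589, -0.2371, 0.0671]
ee_rot: [0.916, -0.401, -0.0, -0.0]
ft_force: [-0.1, 0.5, -0.4]
width: 0.41
```

drive_tool --plan '[[[0, 0.0007, -0.0015, 0, 0, 0, 20], [0, 0, -0.0015, 0, 0, 0, 20], [0, 0, -0.001, 0, 0, 0, 20], [0, 0, 0, 0, 0, 0, 20], [0, 0, 0, 0, 0, 0, 20]]]'

```text
time_s: 28.5
ee_pos: [0.4589, -0.2364, 0.0631]
ee_rot: [0.916, -0.401, -0.0, 0.0]
ft_force: [0.4, -0.2, -0.0]
width: 0.409
```

drive_tool --plan '[[[0, 0, -0.0006, 0, 0, 0, 20], [0, 0, -0.0003, 0, 0, 0, 20], [0, 0, 0, 0, 0, 0, 20], [0, 0, 0, 0, 0, 0, 20]]]'

```text
time_s: 28.83
ee_pos: [0.4591, -0.2365, 0.0627]
ee_rot: [0.916, -0.401, 0.0, 0.0]
ft_force: [-1.4, 1.4, 9.0]
width: 0.41
```

Contact at 9 N. I release, rise and clear the view.

drive_tool --plan '[[[0, 0, 0.0002, 0, 0, 0, 50], [0, 0, 0, 0, 0, 0, 60], [0, 0, 0, 0, 0, 0, 70], [0, 0, 0, 0, 0, 0, 75], [0, 0, 0.01, 0, 0, 0, 75], [0, 0, 0.03, 0, 0, 0, 80], [0, 0, 0.04, 0, 0, 0, 80], [0, 0, 0.03, 0, 0, 0, 80], [0, 0.02, 0.01, 0, 0, 0, 80], [0, 0.04, 0.01, 0, 0, 0, 80], [0, 0.04, 0, 0, 0, 0, 80], [0, 0.04, 0, 0, 0, 0, 80]]]'

```text
time_s: 29.83
ee_pos: [0.4589, -0.0953, 0.1939]
ee_rot: [0.916, -0.402, 0.001, -0.0]
ft_force: [1.2, -0.5, -0.1]
width: 0.796
```

drive_tool --plan '[[[0, 0.04, 0, 0, 0, 0, 80], [0, 0.03, 0, 0, 0, 0, 80], [0, 0.01, 0, 0, 0, 0, 80], [0, 0, 0, 0, 0, 0, 80], [0, 0, 0, 0, 0, 0, 80], [0, 0, 0, 0, 0, 0, 80]]]'

```text
time_s: 30.33
ee_pos: [0.459, -0.0173, 0.1927]
ee_rot: [0.916, -0.401, 0.0, 0.0]
ft_force: [0.2, -0.4, -0.2]
width: 0.803
```

```bash
python3 - <<'E'
from h import *
s=env.sense(); print(s['time_s'],s['ee_pos'],s['ft_force'])
for n,o in (('scene',(.4625,-.235)),('top',(.457,-.2365))):
    c=cam(n);P=cloud(c); d=np.hypot(P[...,0]-o[0],P[...,1]-o[1])
    for lo,hi,R in((.043,.053,.035),(.058,.067,.045),(.0715,.079,.03),(.081,.0872,.024)):
        m=(d<R)&(P[...,2]>lo)&(P[...,2]<hi);q=P[m]
        if len(q): print(n,lo,len(q),q.mean(0).round(4),np.round(cv2.minEnclosingCircle(q[:,:2].astype(np.float32)*1000)[0],1),np.median(q[:,2]).round(4))
    if n=='scene': save(cv2.resize(c['color'][190:290,90:210],(720,600)),'s3.png')
E
```

```text
30.3333 [ 0.45902655 -0.0173249   0.19267355] [ 0.19456872 -0.44825519 -0.16357009]
scene 0.043 160 [ 0.4786 -0.2441  0.0487] [ 467.9 -234.8] 0.0489
scene 0.058 167 [ 0.4728 -0.2287  0.0627] [ 457.8 -234. ] 0.0628
scene 0.0715 129 [ 0.4705 -0.237   0.0751] [ 460.9 -236.6] 0.075
scene 0.081 160 [ 0.462  -0.2365  0.0844] [ 460.6 -235. ] 0.0847
```

View pics/s3.png

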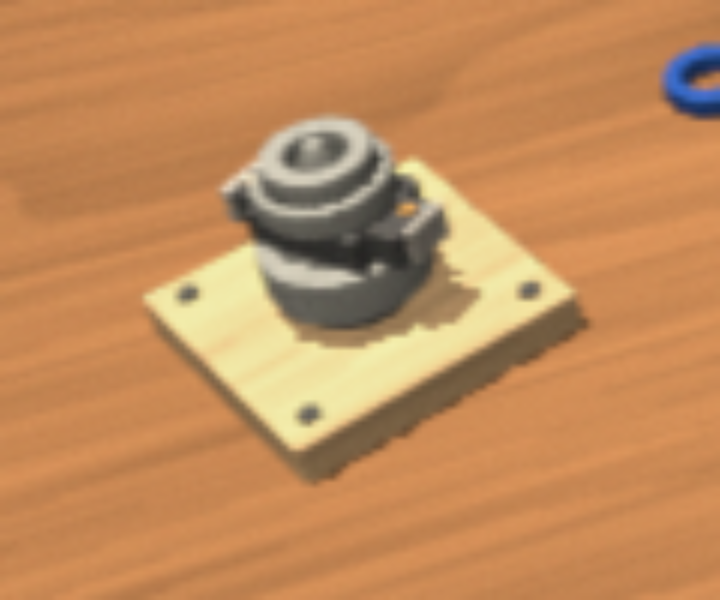

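The crop shows all four parts stacked flat on the pin, with the thin collar on top at (318,155). The scene camera reads tops of 48.9, 62.8, 75.0 and 84.7 mm (it runs about 1 mm high), against 48, 62, 74 and 84 nominal. Handing in.

```bash
python3 -c "
from workcell import env
print(env.hand_in(), env.sense()['time_s'])"
```

```text
the job is handed in; nothing more can be done
the job is handed in; nothing more can be done
```

All four parts are on the pin in order: thick collar, cutter, bearing, thin collar. Each was lowered and then released, the last three once contact was felt. The job went in at about 30 s of the 118 s allowed, and it reported no verdict.

- **Missed grasp:** the first grasp closed above the thick collar. The cameras put the real fingertips about 16 mm behind the reported TCP, not 22 mm ahead as the text says. I corrected for this from then on.
- **Final check (scene camera):** part tops read about 49, 63, 75 and 85 mm, which matches 48, 62, 74 and 84 mm within that camera's bias of about 1 mm. The stack looked level and centred.
- **Disagreements and gaps:**
  - The scene camera read about 4 mm off the top camera in x, so I used wrist-camera positions for alignment.
  - The top camera's view of the stand was blocked by the arm at the end, so it gave no second confirmation.
- **Bystanders:** no move came near them, but I did not re-measure their positions.

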